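Fetch the heel lift bar out of the latched parts box

ROBOT

A 6-joint arm with a two-finger parallel gripper is mounted at the origin on the work surface. World frame = base frame: x ahead of the robot, y to its left, z up, the work surface at z = 0. Lengths are in m, angles in rad, forces in N, time in s.
With the tool pointing down it reaches from about 0.275 to 0.75 m from the base axis. Payload 10.2 kg.
Tool frame: the origin (TCP) lies at the centre of the arm's flange, where the gripper is bolted on; the fingertips stand env.tip_extent ahead of it and the grasp point (between the pads) lies 155 mm ahead of it (env.tip_extent is the distance from the TCP to the fingertips, in m); z points along the fingers, y is the line along which they close (so a half turn about z gives the same grasp; the last joint's range is limited). The gripper opens to 85 mm and grips with 20 to 120 N. Pads are 22 mm wide; open, the fingers measure 114 mm over their backs; the gripper's body (76 mm by 85 mm) begins 54 mm behind the grasp point. The pads swing forward as they close: fully open they stand 13 mm farther back than shut.
Start: joints at [1.011, 0.313, 1.498, -0, 1.331, -0.223], TCP at [0.174, 0.496, 0.405] pointing down, gripper open.
Joint ranges: [-2.94, 2.94], [-0.97, 2.17], [0.19, 2.56], [-1.23, 4.37], [0.02, 3.11], [-2.88, 2.88]. Speed limits (rad/s): [2.39, 2.39, 3.01, 3.14, 3.14, 3.14].

INTERFACE

Orientations are given as a unit quaternion [x, y, z, w].
In Python, from bench import env, vision, job, finder, monitor gives the robot as it stands. Calls block until the motion is done:
- env.reach(position, orientation): joint-space move of the TCP to a pose.
- env.movel(position, velocity=0.15, frame=None, guard=None): straight line of the TCP; frame=None keeps the orientation; velocity is the mean speed in m/s. With guard (N) it stops when the force on the tool has changed by that much, and returns True; else False.
- env.set_joints(angles): joint-space move.
- env.release() and env.close_gripper(effort=None): open the fingers fully, or close them until they stop; effort is the grip in N (None keeps the last).
- env.hold(seconds).
- env.ik(position, orientation): joint angles nearest the present ones, or None.
- vision.grab_frame(name): name is "scene" or "top" or "wrist"; returns a dict with "frame" (480x640x3 uint8, red, green, blue), "range_z" (480x640 float32, m along the optical axis (not along the pixel's ray), 0 where there is no reading), "mtx" (3x3 intrinsics, pixels), "k1" (the pictures are not rectified: a ray, as slopes to the right and down, at radius r is drawn at 1 + k1 r^2 times it, then the intrinsics apply), "view" (4x4, takes a point from world to camera coordinates). Camera axes: x right, y down, z forward; pixel columns grow to the right and rows downward; lengths in m; the calibration is good to about 2 mm. A picture is of the moment at which its call begins.
A pose or a line that the arm cannot do raises env.MotionError and nothing moves.
- job.hand_in(): hands the job in; it is judged then, once.
Trained networks look in the newest picture that a camera, given by its name, has taken for a name from the list of things; names that differ only in an ending like _2 or _b are one class to them, and where a whole thing is asked for, a point or a joint stands for the part that bears it (a point fixed in the world has none). Each returns a list of dicts, best first, with "p" (0 to 1); they miss things now and then, are a little off and sometimes report something else, mostly with a low value. They report only what shows in the picture. A call takes as long as a camera call.
- finder.masks_of(camera, query): "pixels" (480x640 bool, what is visible of it) and "location" ([row, column] in pixels, amid what is visible of it).
- finder.mark_of(camera, query): "location" ([row, column] in pixels: a listed point, or the origin of a listed thing).
Readings, each from a call of its own:
- monitor.get_clock(): time.
- monitor.get_joints(): joint angles.
- monitor.get_qvel(): joint speeds.
- monitor.get_joint_efforts(): joint torques, N m.
- monitor.get_position(): TCP position.
- monitor.get_ee_rot(): TCP orientation.
- monitor.get_contact_force(): force on the tool from outside, world axes, zero at the start.
- monitor.get_ft_torque(): the same for the moment, N m.
- monitor.get_finger_gap(): opening from 0.0 (shut) to 1.0 (fully open).
- monitor.get_gripper_force(): force on a finger pad.
Only numpy, scipy, OpenCV 4.12 (cv2) and the standard library are available. Lean on these libraries where they do the work, as an engineer would, in place of code of your own. Each camera call takes 0.05 s, during which the arm holds its last target. There are 200 camera calls.

TASK

Swing the red-handled latch of the pine parts box well clear of the lid, so that it points out level from the box, then open the lid until it leans back past upright and stays open by itself. Take the aluminium heel lift bar out of the box and lay it gently, without dropping it, flat on the green mat; leave the latch out, the lid open, the buckle in the box and everything else on the bench where it is.

Things in the scene. Friction and masses are not known exactly. Their poses are not given: they have to be found in the camera images.
- box: Pine parts box screwed to the bench, open inside: 190 (x) x 260 (y) x 65 mm high outside, walls and floor 10 mm thick. Origin: centre of its underside. Its own -x side is the front (latch), its +x side the hinge side; z up. The front looks roughly to the robot's left (world +y).
- latch (a joint): Angle of the steel latch lever on the box front; axis along the box's y. 0 = shut: lever upright, its cross pin 1 mm above a steel striker on the lid's front edge, so the lid cannot lift. Grows as the top swings outwards (to the box's -x) and down: 1.57 = level, stop at 1.6. Free of the striker from 0.35. Friction (0.12 N m) holds it wherever it is left. Starts at 0 to 0.08.
- latch_pivot (a point): The latch lever's pivot, 14 mm out from the box front (box x -109 mm, y 0) and 30 mm above the bench. It does not move.
- latch_grip (a point): Point in the lever's red plastic grip, 105 mm from the pivot along the lever. The grip is 55 mm long (75 to 130 mm from the pivot), 20 mm wide along the box's y and 12 mm thick. When shut this point is 135 mm above the bench, 58 mm above the lid's top, with nothing beside it.
- lid (a joint): Angle of the pine lid, hinged on the box's +x top rim. 0 = shut, grows as it opens upwards, stop at 1.9 (leaning back). It falls shut if let go below about 1.5; past 1.65 it falls gently back on its stop and stays. Lid 0.35 kg, 190 x 260 x 12 mm; it takes about 2 N at the grip to lift.
- lid_hinge (a point): Middle of the lid's hinge line: box x +95 mm, y 0, 65 mm above the bench, the level of the lid's underside. The hinge line runs along the box's y axis. It does not move.
- lid_grip (a point): Point in the black plastic grip block standing on the lid, 24 mm above the lid's top face and 160 mm from the hinge line (lid's front edge: 190 mm from it). The block is 30 mm wide along the box's y, 22 mm along x and stands 38 mm tall, its top 115 mm above the bench when shut.
- bar: Aluminium heel lift bar, 0.09 kg, lying flat in one half of the box (about 55 mm to either side in box y), roughly along the box's x. A flat U: crossbar 120 mm long (own x), 18 wide (own y -9 to +9), 16 high, with a 12 mm wide, 16 high leg at each end reaching to own y = +33. Origin: centre of the crossbar's underside, on the box floor 10 mm above the bench.
- bar_mid (a point): Middle of the bar's crossbar, 8 mm above its underside.
- box_buckle: Black plastic ratchet buckle, 80 x 34 x 18 mm, loose in the other half of the box; it stays in the box. Origin: centre of its underside.
- mat: Green rubber mat fixed to the bench, 220 (x) x 180 (y) x 4 mm. Origin: centre of its underside, on the bench; its top is at 4 mm.
- hammer: Small ball-peen hammer with ash handle, 260 mm long, lying beyond the box; leave alone. Origin: middle of its underside.
- crampon: Steel crampon plate 150 x 75 mm, teeth up, 24 mm high, lying to the robot's right of the box; leave alone. Origin: centre of its underside.
- bench_buckle: Second black ratchet buckle, 80 x 34 x 18 mm, on the bench beyond the mat; leave alone. Origin: centre of its underside.

How it is judged:
By the outcome, as a careful person would: the job done as asked, in the order asked, and still so for the second after the job is handed in, with the robot touching nothing.
It also fails if it takes over 64 s, if anything falls off the work surface, if the arm or the gripper's body presses on something with over 40 N, if the wrist force passes 120 N, or if a joint passes its speed limit or range.

## Working session

There is one attempt and no reset: what is moved stays moved. The work goes in short steps, each a Python script; the robot and the scene stay as the last script left them, time stands still between calls to the robot, and variables do not carry over. Pictures are saved under pics/ and viewed, at most 10 in all, crops included, and the job is handed in when it is done.

```bash
ls; mkdir -p pics
cat > h.py <<'E'
import numpy as np, cv2
from scipy.spatial.transform import Rotation as R
from bench import env, vision, job, finder, monitor
def ray(f,rc):
    K=f["mtx"];k=f["k1"];u=np.array([(rc[1]-K[0,2])/K[0,0],(rc[0]-K[1,2])/K[1,1]])
    s=u.copy()
    for _ in range(20): s=u/(1+k*(s@s))
    T=np.linalg.inv(f["view"]);return T[:3,3],T[:3,:3]@np.array([s[0],s[1],1.])
def depth_pt(f,rc):
    o,d=ray(f,rc);r,c=int(rc[0]),int(rc[1]);w=f["range_z"][max(r-2,0):r+3,max(c-2,0):c+3];w=w[w>0]
    return o+d*np.median(w) if len(w) else None
def at_z(f,rc,z):
    o,d=ray(f,rc);return o+d*(z-o[2])/d[2]
def tri(L):
    A=np.zeros((3,3));b=np.zeros(3)
    for o,d in L:
        d=d/np.linalg.norm(d);P=np.eye(3)-np.outer(d,d);A+=P;b+=P@o
    x=np.linalg.solve(A,b);return x,[np.linalg.norm(np.cross(x-o,d/np.linalg.norm(d))) for o,d in L]
def proj(f,p):
    q=f["view"]@np.append(p,1);s=q[:2]/q[2];s=s*(1+f["k1"]*(s@s));K=f["mtx"]
    return np.array([K[1,1]*s[1]+K[1,2],K[0,0]*s[0]+K[0,2]])
def cloud(f,m):
    return np.array([ray(f,rc)[0]+ray(f,rc)[1]*f["range_z"][rc[0],rc[1]] for rc in np.argwhere(m&(f["range_z"]>0))[::7]])
def save(f,n,s=slice(None)): cv2.imwrite(f"pics/{n}.png",f["frame"][...,::-1])
E
cat > a.py <<'E'
from h import *
np.set_printoptions(precision=4,suppress=True)
F={}
for c in ["scene","top","wrist"]: F[c]=vision.grab_frame(c); save(F[c],"a_"+c)
print(env.tip_extent,monitor.get_clock())
for q in ["box","latch_pivot","latch_grip","lid_hinge","lid_grip","mat","hammer","crampon","bench_buckle"]:
    L=[]
    for c in F:
        r=finder.mark_of(c,q)
        for x in r[:2]: print(q,c,round(x["p"],2),np.round(x["location"],1),depth_pt(F[c],x["location"]))
        if r and r[0]["p"]>.4: L.append(ray(F[c],r[0]["location"]))
    if len(L)>1: print("  TRI",*tri(L))
print(monitor.get_clock())
E
python3 a.py; python3 -c "
import cv2,numpy as np
cv2.imwrite('pics/a2.png',cv2.resize(np.vstack([cv2.imread('pics/a_scene.png'),cv2.imread('pics/a_top.png')]),None,fx=.62,fy=.62))"
```

```text
bench.py
pics
0.1734 0.15
box scene 0.94 [245.1 321.6] [ 0.624  -0.0947  0.0801]
box top 0.97 [276.2 316.2] [ 0.5542 -0.0769  0.0764]
  TRI [ 0.5622 -0.0725  0.0033] [np.float64(0.004370581634400793), np.float64(0.00437058163440083)]
latch_pivot scene 0.63 [226.3 355.7] [0.5962 0.0141 0.0769]
latch_pivot top 0.66 [277.2 267.7] [0.5509 0.0336 0.0813]
  TRI [0.5552 0.0382 0.0262] [np.float64(0.0008658377745356892), np.float64(0.0008658377745356465)]
latch_grip scene 0.47 [198.5 358. ] [0.5678 0.0297 0.1467]
latch_grip top 0.52 [267.2 265.6] [0.5656 0.0309 0.1583]
  TRI [0.5666 0.0314 0.1451] [np.float64(0.0009368577185321771), np.float64(0.0009368577185321818)]
lid_hinge scene 0.67 [236.8 287.5] [ 0.5602 -0.1628  0.0748]
lid_hinge top 0.96 [277.5 360.7] [ 0.5585 -0.1855 -0.0024]
  TRI [ 0.5552 -0.1707  0.073 ] [np.float64(0.009086224818587469), np.float64(0.009086224818587436)]
lid_grip scene 0.73 [214.6 342.2] [ 0.572  -0.0151  0.1093]
lid_grip top 0.82 [274.6 284.7] [ 0.554  -0.0072  0.1143]
  TRI [ 0.5559 -0.0062  0.0906] [np.float64(0.0006119286369294741), np.float64(0.000611928636
[... 317 characters left out ...]
mmer scene 0.75 [299.6 405.9] [0.8201 0.0475 0.0216]
hammer top 0.61 [176.2 261.8] [0.8054 0.0595 0.024 ]
  TRI [0.8105 0.0594 0.0023] [np.float64(0.002861293526264038), np.float64(0.0028612935262642115)]
crampon scene 0.8 [306.5 170.9] [ 0.6034 -0.4928  0.0016]
crampon top 0.68 [261.3 482.9] [ 0.5993 -0.4862  0.0034]
crampon top 0.45 [274.4 267.7] [0.5538 0.03   0.119 ]
  TRI [ 0.5998 -0.4911 -0.0046] [np.float64(0.0022970910988658515), np.float64(0.0022970910988659252)]
bench_buckle scene 0.6 [256. 465.] [0.7578 0.2661 0.0172]
bench_buckle top 0.63 [202.  176.1] [0.7406 0.2699 0.0153]
  TRI [ 0.7457  0.2769 -0.0021] [np.float64(0.0021811793824595737), np.float64(0.0021811793824595654)]
1.5
```

View pics/a2.png

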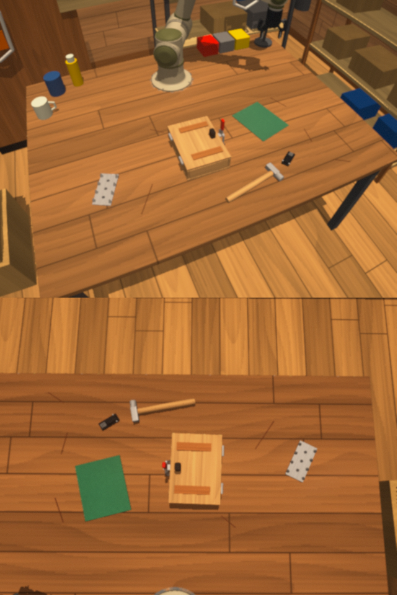

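The pictures show the box with its red lever to the left (top view about row 270, col 265), the mat at (307,166) and the hammer, buckle and crampon well clear. Next I'll get the box yaw and a closer wrist view.

```bash
cat >> h.py <<'E'
np.set_printoptions(precision=4,suppress=True)
def quat(yvec,tilt=0.):
    """tool down, closing along yvec; tilt>0 swings fingers about yvec"""
    y=np.array(yvec,float);y/=np.linalg.norm(y);z=np.array([0,0,-1.]);M=np.column_stack([np.cross(y,z),y,z])
    return (R.from_rotvec(y*tilt)*R.from_matrix(M)).as_quat()
def best(yvec,p,tilt=0.):
    """nearer of the two equal grasps"""
    q0=np.array(monitor.get_joints());o=[]
    for s in(1,-1):
        q=R.from_quat(quat(np.array(yvec)*s,tilt*s)).as_quat();j=env.ik(p,q)
        if j is not None:o.append((np.abs(np.array(j)-q0).max(),q))
    return min(o,key=lambda t:t[0])[1]
def rect(f,m,z):
    P=np.array([at_z(f,rc,z)[:2] for rc in np.argwhere(m)]);return cv2.minAreaRect((P*1000).astype(np.float32))
E
cat > b.py <<'E'
from h import *
f=vision.grab_frame("top")
for q,z in(("lid",.077),("mat",.004)):
    r=finder.masks_of("top",q)
    print(q,[(round(x["p"],2),x["pixels"].sum()) for x in r[:3]],rect(f,r[0]["pixels"],z))
p=[.50,.05,.42]; q=best([1,0,0],p); env.reach(p,q)
F=[]
for i,p in enumerate(([.50,.05,.42],[.57,.0,.42])):
    if i: env.movel(p,velocity=.3)
    f=vision.grab_frame("wrist"); save(f,f"b{i}"); M={}
    for n in["latch_grip","lid_grip","latch_pivot","lid_hinge"]:
        r=finder.mark_of("wrist",n)
        if r: M[n]=(r[0]["p"],r[0]["location"]); print(i,n,r[0]["p"],np.round(r[0]["location"]),depth_pt(f,r[0]["location"]))
    m=finder.masks_of("wrist","lid")
    if m: print("lid",m[0]["p"],rect(f,m[0]["pixels"],.077))
    F.append((f,M))
for n in F[0][1]:
    if n in F[1][1]: print(n,*tri([ray(f,M[n][1]) for f,M in F]))
print(monitor.get_clock(),monitor.get_joints())
a=[cv2.imread(f'pics/b{i}.png') for i in(0,1)]
cv2.imwrite('pics/b.png',cv2.resize(np.vstack(a),None,fx=.62,fy=.62))
E
python3 b.py
```

```text
lid [(0.94, np.int64(9521))] ((557.951416015625, -72.83748626708984), (207.97174072265625, 260.10369873046875), 88.41587829589844)
mat [(0.97, np.int64(6719)), (0.3, np.int64(9832))] ((487.0789794921875, 284.7734375), (219.7227020263672, 178.46969604492188), 14.672605514526367)
0 latch_grip 0.9 [254. 402.] [0.5584 0.0419 0.146 ]
0 lid_grip 0.71 [292. 386.] [ 0.5554 -0.0021  0.114 ]
0 latch_pivot 0.78 [218. 381.] [0.5625 0.0388 0.031 ]
0 lid_hinge 0.59 [417. 370.] [ 0.5535 -0.16    0.0762]
lid 0.96 ((557.7891845703125, -61.147247314453125), (216.6068115234375, 257.9219055175781), 87.70761108398438)
1 latch_grip 0.7 [188. 305.] [0.5628 0.0383 0.1592]
1 lid_grip 0.93 [236. 305.] [ 0.5606 -0.0058  0.1145]
1 latch_pivot 0.6 [169. 310.] [0.5637 0.0405 0.0747]
1 lid_hinge 0.81 [377. 304.] [ 0.5565 -0.162   0.0763]
latch_grip [0.5623 0.0342 0.1269] [np.float64(0.0012469378811763656), np.float64(0.0012469378811763676)]
lid_grip [ 0.5598 -0.0125  0.0918] [np.float64(6.831725882436678e-05), np.float64(6.831725882442386e-05)]
latch_pivot [0.5631 0.0358 0.0235] [np.float64(0.0012488201365088807), np.float64(0.0012488201365088462)]
lid_hinge [ 0.5558 -0.1725  0.0625] [np.float64(1.6972703544134818e-05), np.float64(1.69727035440687e-05)]
4.675 [-0.2046  0.4017  1.332   0.      1.4074 -0.2054]
```

View pics/b.png

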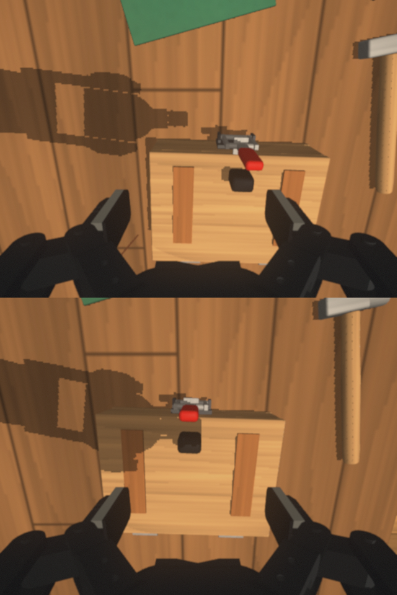

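The wrist views show the red grip near (254,402) and (188,305), with the black block just behind it. The measured points agree with the given sizes: hinge to lid grip 160 mm, hinge to pivot about 206 mm, box yaw about 2°. Next I'll swing the latch.

```bash
cat >> h.py <<'E'
Z=np.array([0,0,1.]);U=np.array([.032,.9995,0]);B=np.array([.9995,-.032,0])
H=np.array([.5557,-.1715,.065]);PV=np.array([.5625,.0345,.030])
def tcp(g,q,d=.155): return np.asarray(g)-d*R.from_quat(q).apply([0,0,1])
E
cat > c.py <<'E'
from h import *
g=PV+.105*Z; q=best(B,tcp(g+.08*Z,quat(B)))
env.reach(tcp(g+.05*Z,q),q)
print("guard",env.movel(tcp(g,q),velocity=.12,guard=10))
env.close_gripper(35); env.hold(.1)
print("gap",monitor.get_finger_gap(),monitor.get_gripper_force(),monitor.get_contact_force())
for a in np.linspace(0,1.58,11)[1:]:
    p=PV+.105*(np.sin(a)*U+np.cos(a)*Z); env.movel(tcp(p,q),velocity=.12)
    F=np.array(monitor.get_contact_force()); print(round(a,2),F,np.round(monitor.get_ft_torque(),2),monitor.get_finger_gap())
    if np.linalg.norm(F)>35: print("STOP");break
print(monitor.get_clock())
f=vision.grab_frame("scene");save(f,"c");cv2.imwrite("pics/c1.png",cv2.resize(f["frame"][120:300,240:480,::-1],None,fx=2.5,fy=2.5))
E
python3 c.py
```

```text
guard False
gap 0.2306034847986876 35.6310099363327 [-10.3027  -0.6267   7.4792]
0.16 [-6.867   0.8688  4.9592] [0.19 1.22 0.02] 0.22610326604511902
0.32 [-7.6698  2.0843  3.2233] [0.27 1.01 0.02] 0.22293008880853943
0.47 [-6.2514  2.3828  0.9547] [0.42 0.9  0.01] 0.22952326199829926
0.63 [-6.6322  2.379   1.2809] [ 0.42  0.85 -0.01] 0.23303032276966035
0.79 [-5.663   4.1915 -0.578 ] [ 0.5   0.9  -0.03] 0.22905737576449
0.95 [-5.751   2.3771  0.5747] [ 0.5   0.92 -0.05] 0.22479793988270802
1.11 [-6.1343  3.4898  1.103 ] [ 0.47  1.01 -0.17] 0.22367782062101274
1.26 [-6.1606  3.8588 -0.5537] [ 0.54  0.9  -0.11] 0.22923041900763194
1.42 [-6.1703  4.8579 -0.1142] [ 0.61  0.9  -0.11] 0.22770431807494532
1.58 [-5.2105  4.6775 -1.8385] [ 0.66  0.79 -0.14] 0.22786526172344537
9.3083
```

View pics/c1.png

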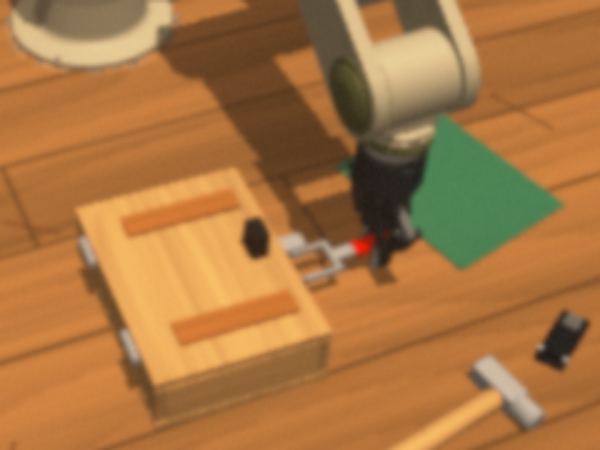

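The lever now lies level, pointing out from the box front (crop about (340,255)). Next is the lid.

```bash
cat > d.py <<'E'
from h import *
env.release()
p=np.array(monitor.get_position()); env.movel(p+[0,0,.12],velocity=.25)
H=H+[-.002,0,0]
def gp(a,n=.038): 
    u=np.cos(a)*U+np.sin(a)*Z; v=-np.sin(a)*U+np.cos(a)*Z
    return H+.160*u+n*v
tl=lambda a:.6*a/1.87
A=np.linspace(0,1.87,13)
s=1 if np.allclose(best(B,tcp(gp(0)+.06*Z,quat(B))),quat(B)) else -1
Q=lambda a:quat(s*B,s*tl(a))
print([env.ik(tcp(gp(a),Q(a)),Q(a)) is not None for a in A])
env.reach(tcp(gp(0)+.05*Z,Q(0)),Q(0))
print("guard",env.movel(tcp(gp(0),Q(0)),velocity=.12,guard=10))
env.close_gripper(45); env.hold(.1)
print("gap",monitor.get_finger_gap(),monitor.get_contact_force())
for a in A[1:]:
    env.movel(tcp(gp(a),Q(a)),velocity=.12,frame=Q(a))
    F=np.array(monitor.get_contact_force()); print(round(a,2),F,np.round(monitor.get_ft_torque(),2),monitor.get_finger_gap())
    if np.linalg.norm(F)>40: print("STOP");break
print(monitor.get_clock())
f=vision.grab_frame("scene");cv2.imwrite("pics/d1.png",cv2.resize(f["frame"][100:300,220:460,::-1],None,fx=2.5,fy=2.5))
E
python3 d.py
```

```text
[True, True, True, True, True, True, True, True, True, True, True, True, True]
guard False
gap 0.3457217508717108 [2.3366 1.7033 3.0549]
0.16 [ 5.2447  0.0963 -0.5252] [-0.22 -0.86  0.08] 0.3470774508184542
0.31 [ 6.8282 -0.3145 -1.8987] [-0.33 -1.   -0.01] 0.34507545714873666
0.47 [ 7.3946 -0.7    -1.4816] [-0.42 -1.09 -0.15] 0.3437682522818785
0.62 [ 7.1325 -0.8319 -2.7601] [-0.32 -1.12 -0.22] 0.34052276480503907
0.78 [ 7.7171 -0.8627 -3.2069] [-0.29 -1.14 -0.29] 0.3437654554599032
0.94 [ 7.4303 -0.8273 -3.3309] [-0.2  -1.12 -0.33] 0.3393675227150881
1.09 [ 6.3477 -1.9793 -3.4995] [-0.27 -1.05 -0.39] 0.3426609912502032
1.25 [ 6.0808  0.7357 -2.5937] [-0.25 -0.98 -0.54] 0.3426083126184157
1.4 [ 6.2419  2.3868 -4.4475] [-0.23 -0.93 -0.47] 0.3364386215781573
1.56 [ 5.4657  1.9495 -3.1037] [-0.08 -0.8  -0.46] 0.34768336647296577
1.71 [ 4.8251  2.8601 -3.8075] [-0.1  -0.7  -0.48] 0.34269685158703134
1.87 [ 4.7562  2.9884 -3.9251] [-0.17 -0.66 -0.46] 0.341711361736943
17.4583
```

View pics/d1.png

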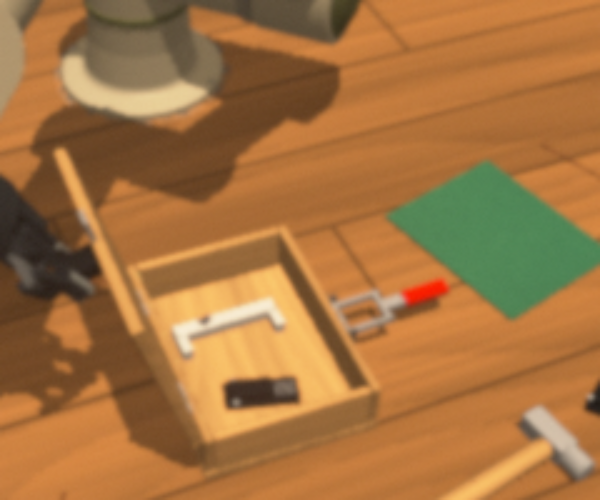

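The lid leans back past upright. The bar (crop about (230,322), legs pointing away from the robot) and the buckle (about (260,392)) are visible inside. Next: release, retreat and measure the bar.

```bash
cat > e.py <<'E'
from h import *
env.release()
p=np.array(monitor.get_position());q=monitor.get_ee_rot();z=R.from_quat(q).apply([0,0,1])
env.movel(p-.10*z,velocity=.2)
print(monitor.get_position())
p=np.array(monitor.get_position()); p[2]=max(p[2],.46); 
try: env.movel(p,velocity=.3)
except env.MotionError as e: print(e)
F=[]
for i,c in enumerate(([.46,-.03,.40],[.53,-.03,.40])):
    qq=best(B,c) if i==0 else qq
    if i: env.movel(c,velocity=.3)
    else: env.reach(c,qq)
    f=vision.grab_frame("wrist");M={};save(f,f"e{i}")
    for n in("bar_mid","bar","box_buckle"):
        r=finder.mark_of("wrist",n)
        for x in r[:2]: print(i,n,round(x["p"],2),np.round(x["location"]),depth_pt(f,x["location"]))
        if r: M[n]=ray(f,r[0]["location"])
    m=finder.masks_of("wrist","bar")
    if m: print("rect",m[0]["p"],rect(f,m[0]["pixels"],.026)); 
    F.append(M)
for n in F[0]:
    if n in F[1]: print(n,*tri([F[0][n],F[1][n]]))
print(monitor.get_clock(),monitor.get_contact_force())
cv2.imwrite('pics/e.png',cv2.resize(np.vstack([cv2.imread(f'pics/e{i}.png') for i in(0,1)]),None,fx=.62,fy=.62))
E
python3 e.py
```

```text
[ 0.5465 -0.3986  0.4161]
0 bar_mid 0.85 [257. 363.] [ 0.5032 -0.0789  0.0254]
0 bar 0.89 [255. 364.] [ 0.5042 -0.077   0.0255]
0 box_buckle 0.92 [252. 468.] [ 0.6043 -0.077   0.0274]
rect 0.87 ((514.3674926757812, -76.71389770507812), (120.9697265625, 42.918426513671875), 89.51118469238281)
1 bar_mid 0.81 [258. 293.] [ 0.5044 -0.0778  0.0255]
1 bar 0.62 [258. 293.] [ 0.5044 -0.0768  0.0257]
1 box_buckle 0.85 [253. 398.] [ 0.6059 -0.075   0.0272]
rect 0.71 ((515.5299682617188, -76.89987182617188), (121.19989776611328, 42.10637664794922), 89.4178237915039)
bar_mid [ 0.5039 -0.0805  0.0194] [np.float64(0.000509271372148478), np.float64(0.0005092713721484856)]
bar [ 0.5043 -0.0773  0.0245] [np.float64(3.527358086274136e-05), np.float64(3.527358086271297e-05)]
box_buckle [ 0.6077 -0.079   0.019 ] [np.float64(0.0010058896799909425), np.float64(0.0010058896799909557)]
21.0917 [-0.6185  0.0864  0.0509]
```

View pics/e.png

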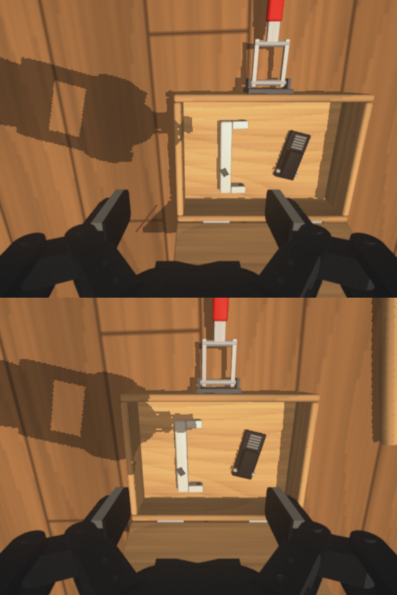

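The bar lies along world y with crossbar middle at about (.503,-.077) and top at 25.5 mm as expected. The buckle and walls are clear of the open fingers. Next I'll pick and place it.

```bash
cat > g.py <<'E'
from h import *
b=np.array([.5035,-.077,0.]); zt=env.tip_extent+.013
q=best([1,0,0],b+[0,0,.34])
env.reach(b+[0,0,.34],q); env.movel(b+[0,0,zt+.03],velocity=.2)
print("guard",env.movel(b+[0,0,zt],velocity=.06,guard=8))
env.close_gripper(40); env.hold(.15)
print("gap",monitor.get_finger_gap(),monitor.get_contact_force(),monitor.get_position())
env.movel(b+[0,0,zt+.02],velocity=.06); env.movel(b+[0,0,.34],velocity=.2)
print("gap",monitor.get_finger_gap(),monitor.get_contact_force())
Rz=R.from_euler("z",14.67,degrees=True); q2=(Rz*R.from_quat(q)).as_quat()
m=np.array([.486,.286,0])-Rz.apply([.0115,0,0])
env.reach(m+[0,0,.34],q2); env.hold(.1)
f=vision.grab_frame("scene");cv2.imwrite("pics/g1.png",cv2.resize(f["frame"][100:300,300:540,::-1],None,fx=2,fy=2))
env.movel(m+[0,0,zt-.006+.015],velocity=.15); env.hold(.2)
F0=np.array(monitor.get_contact_force())
print("touch",env.movel(m+[0,0,zt-.006-.003],velocity=.02,guard=3),np.array(monitor.get_position())[2]-zt+.006,monitor.get_contact_force()-F0)
print(monitor.get_finger_gap(),monitor.get_clock())
E
python3 g.py
```

```text
guard False
gap 0.19663673295609874 [-0.1406  0.4162  5.1335] [ 0.5036 -0.077   0.1866]
gap 0.19693129451487498 [-0.4296  0.8652 -1.2747]
touch True 0.00026415760007869084 [-1.9243 -0.3043  6.7497]
0.2010818243433422 28.525
```

View pics/g1.png

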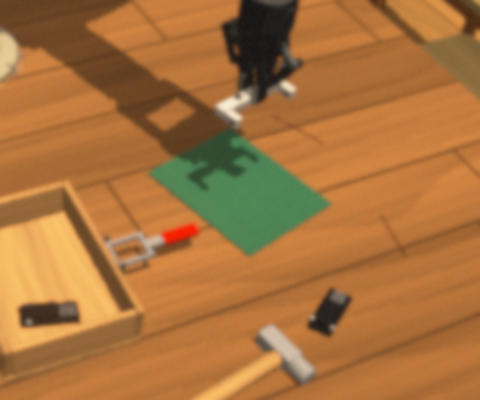

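The bar is held level above the mat, and touch came at the expected height. Next: release, back off, check.

```bash
cat > i.py <<'E'
from h import *
env.release(); env.hold(.2)
p=np.array(monitor.get_position()); env.movel(p+[0,0,.06],velocity=.08); env.movel(p+[0,0,.2],velocity=.25)
env.set_joints([1.3,.2,1.4,0,1.5,0])
env.hold(.3)
f=vision.grab_frame("scene");t=vision.grab_frame("top")
for n,z in(("bar",.02),("mat",.004)):
    r=finder.masks_of("top",n); print(n,r[0]["p"],rect(t,r[0]["pixels"],z)); 
r=finder.mark_of("top","bar"); print(depth_pt(t,r[0]["location"]))
for n in("latch_grip","lid_grip","box_buckle","bench_buckle","hammer","crampon"):
    for c,g in(("top",t),("scene",f)):
        r=finder.mark_of(c,n); print(n,c,[(round(x["p"],2),depth_pt(g,x["location"])) for x in r[:1]])
print(monitor.get_clock(),monitor.get_contact_force(),monitor.get_position())
cv2.imwrite("pics/i1.png",np.hstack([cv2.resize(f["frame"][120:320,220:500,::-1],(400,286)),cv2.resize(t["frame"][140:340,110:390,::-1],(400,286))]))
E
python3 i.py
```

```text
bar 0.68 ((486.1285705566406, 281.8299255371094), (44.3259162902832, 122.41693115234375), 13.817071914672852)
mat 0.58 ((486.88763427734375, 285.63165283203125), (220.12953186035156, 178.9916229248047), 14.327357292175293)
[0.4738 0.2762 0.0187]
latch_grip top [(0.81, array([0.56  , 0.1378, 0.0396]))]
latch_grip scene [(0.36, array([0.8184, 0.0442, 0.022 ]))]
lid_grip top [(0.57, array([ 0.5494, -0.2449,  0.2634]))]
lid_grip scene [(0.74, array([0.7669, 0.261 , 0.0156]))]
box_buckle top [(0.92, array([ 0.6103, -0.0792,  0.0265]))]
box_buckle scene [(0.87, array([ 0.6169, -0.0844,  0.026 ]))]
bench_buckle top [(0.68, array([0.7432, 0.2663, 0.0163]))]
bench_buckle scene [(0.52, array([0.7683, 0.2546, 0.0156]))]
hammer top [(0.9, array([0.8087, 0.0569, 0.0242]))]
hammer scene [(0.96, array([0.8215, 0.0463, 0.0207]))]
crampon top [(0.91, array([ 0.5853, -0.4885,  0.0032]))]
crampon scene [(0.62, array([ 0.6093, -0.4946,  0.0016]))]
34.0333 [-0.2013 -0.719  -0.7996] [0.0181 0.5002 0.499 ]
```

View pics/i1.png

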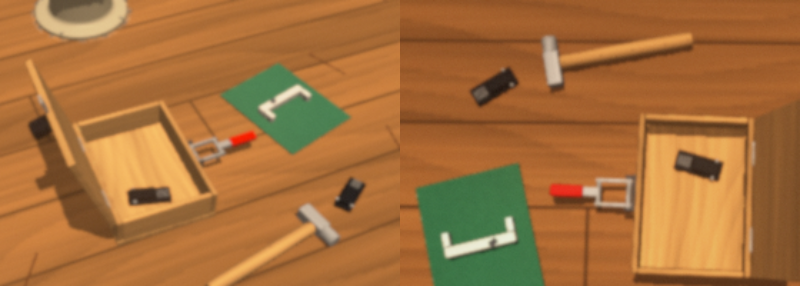

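The picture shows the bar flat on the mat (right half about (480,240)), the latch level at (590,190), the lid leaning back, the buckle in the box and everything else undisturbed.

```bash
python3 -c "
from bench import job
print(job.hand_in())"
```

```text
the job is handed in; nothing more can be done
None
```

The job is handed in: the latch is out level, the lid leans open by itself, the bar lies flat on the mat, the buckle is still in the box and nothing else was disturbed; robot time was about 34 s and no verdict was returned.

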